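# Set the bench attenuator to its third click

### The arm

A 6-joint arm with a two-finger parallel gripper is mounted at the origin on the work surface. World frame = base frame: x ahead of the robot, y to its left, z up, the work surface at z = 0. Lengths are in m, angles in rad, forces in N, time in s.
With the tool pointing down it reaches from about 0.2 to 0.875 m from the base axis. Payload 3.4 kg.
Tool frame: the origin (TCP) lies between the finger pads; the fingertips stand 25 mm ahead of it and the grasp point (between the pads) lies 6 mm ahead of it (r.nose_length is the z of the fingertips in the tool frame, in m); z points along the fingers, x is the direction in which the jaws open and shut, and the axes are right-handed (so a half turn about z gives the same grasp; the last joint's range is limited). The gripper opens to 94 mm and grips with 3 to 60 N. Pads are 16 mm wide; open, the fingers measure 119 mm over their backs; the gripper's body (75 mm by 177 mm) begins 78 mm behind the grasp point.
Start: joints at [1.169, 0.276, 1.505, -0, 1.361, -0.121], TCP at [0.159, 0.553, 0.23] pointing down, gripper open.
Joint ranges: [-2.89, 2.89], [-0.75, 2.08], [0.22, 2.7], [-1.18, 4.32], [0.11, 2.71], [-2.7, 2.7]. Speed limits (rad/s): [2.57, 2.57, 3.14, 3.14, 3.14, 3.14].

### API

Orientations are given as a unit quaternion [w, x, y, z].
In Python, from plant import r, gripper_to, inverse_kinematics, vision, models, telemetry gives the robot as it stands. Calls block until the motion is done:
- r.move_to(position, orientation): joint-space move of the TCP to a pose.
- r.move_l(position, rot=None, vel=0.15, guard=None): straight line of the TCP; rot=None keeps the orientation; vel is the mean speed in m/s. With guard (N) it stops when the force on the tool has changed by that much, and returns True; else False.
- r.movej(angles): joint-space move.
- gripper_to(opening, f_grip=None): finger opening in m; f_grip is the grip in N (None keeps the last); returns when the fingers have stopped.
- r.hold(seconds).
- inverse_kinematics(position, orientation): joint angles nearest the present ones, or None.
- vision.snapshot(name): name is "side" or "top"; returns the picture (420x560x3 uint8, red, green, blue); there is no depth.
- vision.get_calibration(name): a dict with "fx", "fy", "cx", "cy" (pixels), "position" and "orientation" of the camera in the world. Camera axes: x right, y down, z forward; pixel columns grow to the right and rows downward; lengths in m; the calibration is good to about 2 mm. A picture is of the moment at which its call begins. get_calibration takes no time and is no camera call.
A pose or a line that the arm cannot do raises r.PlanningError and nothing moves.
- r.sign_off(): hands the job in, once; it reports no verdict.
Trained networks look in the newest picture that a camera, given by its name, has taken for a name from the list of things; names that differ only in an ending like _2 or _b are one class to them, and where a whole thing is asked for, a point or a joint stands for the part that bears it (a point fixed in the world has none). Each returns a list of dicts, best first, with "score" (0 to 1); they miss things now and then, are a little off and sometimes report something else, mostly with a low value. They report only what shows in the picture. A call takes as long as a camera call.
- models.boxes_of(thing, camera): "at" ([x, y, z] in m, in world coordinates, good to about 4 mm: the middle of the surface that is visible of it).
- models.regions_of(thing, camera): "pixels" (420x560 bool, what is visible of it).
- models.mark_of(thing, camera): "at" ([x, y, z] in m, in world coordinates, good to about 4 mm: a listed point, or the origin of a listed thing).
Readings, each from a call of its own:
- telemetry.current_t(): time.
- telemetry.current_joints(): joint angles.
- telemetry.current_dq(): joint speeds.
- telemetry.current_joint_efforts(): joint torques, N m.
- telemetry.current_ee_pos(): TCP position.
- telemetry.current_tool_rot(): TCP orientation.
- telemetry.current_wrist_force(): force on the tool from outside, world axes, zero at the start.
- telemetry.current_torque(): the same for the moment, N m.
- telemetry.current_opening(): finger opening in m.
Only numpy, scipy, OpenCV 4.12 (cv2) and the standard library are available. Lean on these libraries where they do the work, as an engineer would, in place of code of your own. Each camera call takes 0.05 s, during which the arm holds its last target.

### The job

Set the grey attenuator box and switch its output on: with the fingertips, push the red lever along its slot away from the white dot, feel the clicks, and leave it resting in the third one without running past it. Then press the green button fully down and let it come back up. Only push, gently: do not grip the lever, do not press the button before the lever is set, and leave the loose things around the box where they are.

Things in the scene. Friction and masses are not known exactly. Their poses are not given: they have to be found in the camera images.
- attenuator: Grey box fixed to the bench, 150 (x) x 250 (y) x 60 mm high. Origin: centre of its underside, z up. +y runs along the slot, the way the lever is pushed; +x across it, away from the button. Slot in the flat top face at x = +30 mm, y = -71 to +71 mm; a white dot, 12 mm across, marks its starting end (x = +30, y = -91). Nothing else stands within 40 mm of the slot.
- gain_lever (a joint): Lever travel along box +y, m: 0 at the dot end (lever at box y = -60 mm), 0.118 at the other stop. Starts in a free run (0.004 to 0.022, drag about 0.5 N). Then five clicks 18 mm apart: rests at 0.044, 0.062, 0.080 (the third), 0.098, 0.116. Each hump begins 18 mm before its rest and crests 9 mm before it.
- lever_cap_mid (a point): Centre of the lever's red cap, 26 (box x) x 16 (box y) x 26 mm high, on a thin stem; cap from 14 to 40 mm above the box's top, this point 27 mm above it. A click: the push rises to 5 to 7 N as the hump begins, falls off towards the crest, then the lever snaps forward into its rest ahead of the finger and the push drops to nothing. Let go over 2 mm past the crest, it draws itself to within 2 mm of the rest.
- output_button (a joint): Travel of the round green button, in m: 0 up, 0.006 fully down. It is sprung; fully down takes about 5 N; it comes back up when let go.
- output_button_top (a point): Centre of the top of the green button (28 mm across), in a black housing on the box's top face, at box x = -40 mm, y = +55 mm. It moves straight down when pressed.
- spool: Loose orange solder spool standing on the bench beyond one end of the box, 54 mm across, 45 mm high; leave alone. Origin: centre of its underside.
- jar: Loose small jar with a blue cap standing on the bench beyond the other end of the box, 44 mm across, 50 mm high; leave alone. Origin: centre of its underside.
- connector: Loose yellow connector, 16 x 30 x 26 mm high with two brass pins on top, on the bench at the robot's side of the box; leave alone. Origin: centre of its underside.
- screwdriver: Loose screwdriver lying on the bench behind the box; leave alone. Origin: on its underside, near the middle.

How it is judged:
By the outcome, as a careful person would: the job done as asked, in the order asked, and still so for the second after the job is handed in, with the robot touching nothing.
It also fails if it takes over 58 s, if anything falls off the work surface, if the arm or the gripper's body presses on something with over 40 N, if the wrist force passes 120 N, or if a joint passes its speed limit or range.

## Working session

There is one attempt and no reset: what is moved stays moved. The work goes in short steps, each a Python script; the robot and the scene stay as the last script left them, time stands still between calls to the robot, and variables do not carry over. Pictures are saved under pics/ and viewed, and the job is handed in when it is done.

```bash
ls; mkdir -p pics; python3 - <<'E'
from plant import r, vision, models, telemetry
import cv2, numpy as np
for c in ("side","top"):
    im=vision.snapshot(c); cv2.imwrite(f"pics/{c}0.png",im[:,:,::-1])
    k=vision.get_calibration(c); print(c,k)
    for t in ("attenuator","lever_cap_mid","output_button_top","spool","jar","connector","screwdriver"):
        print(t,[(np.round(d["at"],4).tolist(),round(d["score"],2)) for d in models.mark_of(t,c)[:2]])
print(telemetry.current_t(), telemetry.current_tool_rot(), r.nose_length, telemetry.current_opening())
E
```

```text
pics
side {'fx': 483.0546371664169, 'fy': 483.0546371664169, 'cx': 277.79997522900123, 'cy': 217.01168888277905, 'position': array([0.47853795, 0.69753467, 0.64486094]), 'orientation': array([ 0.03584649, -0.0540265 ,  0.90459749, -0.42130694])}
attenuator [([0.5973, 0.0682, 0.0006], 0.65), ([0.64, 0.0436, 0.0917], 0.44)]
lever_cap_mid [([0.6367, 0.0422, 0.0877], 0.49)]
output_button_top [([0.5345, 0.0976, 0.0789], 0.72)]
spool [([0.5372, 0.256, 0.0029], 0.69)]
jar [([0.6547, -0.1286, 0.0005], 0.79), ([0.6377, 0.0468, 0.0898], 0.26)]
connector [([0.4823, 0.0113, -0.0037], 0.54)]
screwdriver [([0.7131, 0.1023, -0.0002], 0.76)]
top {'fx': 403.1757428217974, 'fy': 403.1757428217974, 'cx': 274.78059018916156, 'cy': 204.93650223807936, 'position': array([0.51237828, 0.03331889, 0.90859649]), 'orientation': array([ 0.02267362, -0.69918581,  0.71446694, -0.01273209])}
attenuator [([0.5947, 0.0653, -0.0003], 0.82)]
lever_cap_mid [([0.6397, 0.0437, 0.0887], 0.55)]
output_button_top [([0.5387, 0.1005, 0.0847], 0.64)]
spool [([0.5374, 0.2546, 0.0024], 0.57)]
jar [([0.6533, -0.1233, -0.0007], 0.59)]
connector [([0.4894, 0.0117, -0.0023], 0.5), ([0.7168, 0.0961, 0.0025], 0.39)]
screwdriver [([0.7176, 0.0968, -0.0008], 0.58)]
0.8 [-3.04260901e-05  7.99112409e-01  6.01181628e-01  7.67118589e-05] 0.025 0.09378201396633833
```

View pics/side0.png

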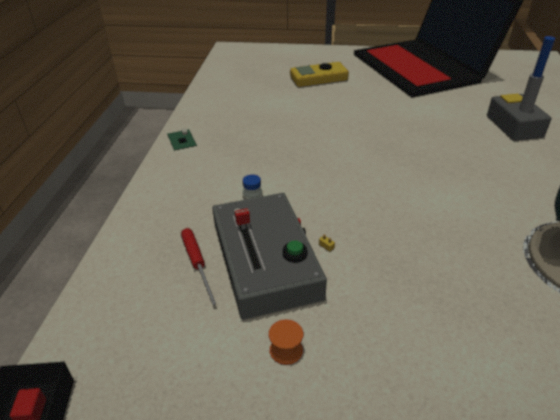

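View pics/top0.png

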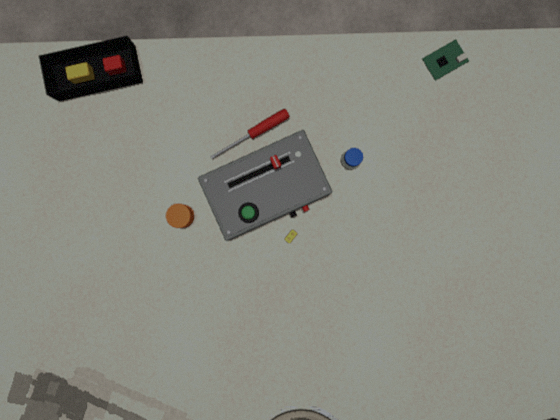

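The top view shows the dot at about (298,154), the cap at (276,162), the slot running left to (228,184), and the button at (249,212). So box +y points to image left, which is world +y. Next I'll fit the box pose from these features.

```bash
cat > h.py <<'E'
from plant import r, gripper_to, inverse_kinematics, vision, models, telemetry
import cv2, numpy as np
from scipy.spatial.transform import Rotation as R
from scipy.optimize import least_squares
def ray(c,uv,z):
    k=vision.get_calibration(c); q=k["orientation"]; M=R.from_quat([q[1],q[2],q[3],q[0]])
    d=M.apply([(uv[0]-k["cx"])/k["fx"],(uv[1]-k["cy"])/k["fy"],1]); p=np.array(k["position"])
    return p+d*(z-p[2])/d[2]
def blob(m,near):
    n,l,s,ce=cv2.connectedComponentsWithStats(m.astype(np.uint8))
    i=min((i for i in range(1,n) if s[i,4]>4),key=lambda i:np.hypot(*(ce[i]-near)))
    return ce[i],s[i]
E
python3 - <<'E'
from h import *
T={"top":dict(dot=(298,154),btn=(249,212),cap=(276,162),slot=(245,180)),"side":dict(dot=(240,208),btn=(295,247),cap=(243,216),slot=(251,250))}
for c in ("top","side"):
    im=cv2.imread(f"pics/{c}0.png")[:,:,::-1].astype(int); hsv=cv2.cvtColor(im.astype(np.uint8),cv2.COLOR_RGB2HSV)
    H,S,V=[hsv[...,i].astype(int) for i in range(3)]
    t=T[c]
    for n,m,z in (("dot",(V>150)&(S<60),.06),("btn",(H>40)&(H<85)&(S>100)&(V>50),.08),("cap",((H<8)|(H>172))&(S>120)&(V>70),.1),("slot",V<35,.06)):
        try:
            ce,s=blob(m,t[n]); print(c,n,ce.round(1),s,ray(c,ce,z).round(4))
        except Exception as e: print(c,n,e)
    x=models.regions_of("attenuator",c); 
    if x:
        m=x[0]["pixels"].astype(np.uint8); ys,xs=np.nonzero(m); rc=cv2.minAreaRect(np.c_[xs,ys].astype(np.float32)); print(x[0]["score"],rc)
    x0,y0,w=(190,120,160) if c=="top" else (190,160,180)
    cv2.imwrite(f"pics/{c}_z.png",cv2.resize(im[y0:y0+w*3//4+20,x0:x0+w][:,:,::-1].astype(np.uint8),None,fx=4,fy=4,interpolation=cv2.INTER_NEAREST)[:600])
E
```

```text
top dot [297.7 153.8] [296 152   4   4  12] [ 0.6626 -0.006   0.06  ]
top btn [247.7 212. ] [241 206  14  13 148] [0.5407 0.1005 0.08  ]
top cap [277.4 160.2] [274 155   7  12  36] [0.6432 0.037  0.1   ]
top slot [250.6 175.1] [228 164  45  23 210] [0.6195 0.0946 0.06  ]
0.93 ((264.8335266113281, 186.60467529296875), (76.88957977294922, 118.30964660644531), 65.43283081054688)
side dot min() iterable argument is empty
side btn [294.5 246.7] [287 241  16  13 162] [0.5374 0.1055 0.08  ]
side cap [241.4 213.9] [235 209  14  11  92] [0.6374 0.0527 0.1   ]
side slot [250.3 248.2] [240 226  20  43 216] [0.6161 0.0967 0.06  ]
0.57 ((269.6305847167969, 252.68292236328125), (120.78970336914062, 93.25476837158203), 74.33184051513672)
```

View pics/top_z.png

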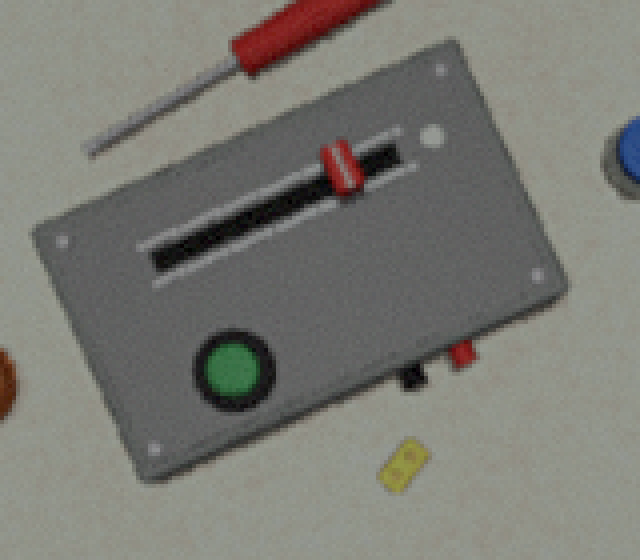

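View pics/side_z.png

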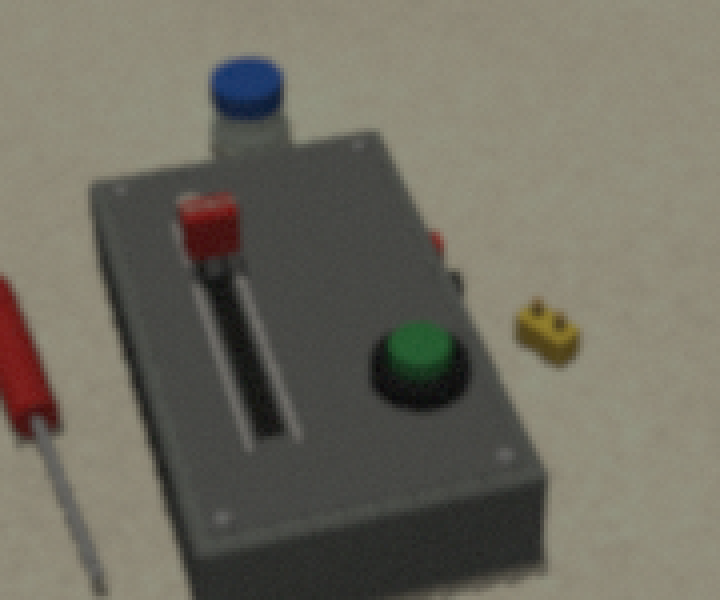

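The top zoom (×4, offset 190,120) shows the box-top corners at (35,232), (455,40), (568,285) and (145,482). The dot is at (432,136), the slot ends at (153,262) and (400,152), the button at (234,370), and the cap at about (342,165). The side view agrees with this layout.

```bash
python3 - <<'E'
from h import *
def o(p,off): return (np.array(p)+.5)/4-.5+off
tf=[((35,232),(75,125)),((455,40),(75,-125)),((568,285),(-75,-125)),((145,482),(-75,125)),((432,136),(30,-91)),((153,262),(30,71)),((400,152),(30,-71))]
sf=[((95,184),(75,-125)),((378,132),(-75,-125)),((545,478),(-75,125)),((200,553),(75,125)),((268,436),(30,71))]
def fit(ss):
    W=np.array([ray(c,o(p,off),.06)[:2] for c,l,off in ss for p,_ in l]); B=np.array([b for c,l,_ in ss for _,b in l])/1e3
    f=lambda v: ((R.from_euler('z',v[2]).as_matrix()[:2,:2]@B.T).T+v[:2]-W).ravel()
    s=least_squares(f,[.595,.067,.4],loss='soft_l1',f_scale=.003); print(s.x.round(4),np.degrees(s.x[2]).round(2)); print((f(s.x).reshape(-1,2)*1e3).round(1).tolist()); return s.x
a=fit([("top",tf,(190,120))]); b=fit([("side",sf,(190,160))]); c=fit([("top",tf,(190,120)),("side",sf,(190,160))])
M=R.from_euler('z',c[2]).as_matrix()
inv=lambda P:(M.T@(np.array(P)-[c[0],c[1],0])*1e3).round(1)
print("btn",inv(ray("top",o((234,370),(190,120)),.08)),inv(ray("side",o((420,340),(190,160)),.08)))
print("cap top",inv(ray("top",o((341,163),(190,120)),.1)),"side",inv(ray("side",o((210,202),(190,160)),.1)))
for n,m in (("spool",[.5373,.2553,0]),("jar",[.654,-.126,0]),("conn",[.486,.0115,0]),("cap",[.638,.043,.088])): print(n,inv(m))
E
```

```text
[0.5992 0.0652 0.4097] 23.47
[[1.6, 4.1], [3.9, -0.3], [-1.9, -3.8], [-2.6, 0.8], [0.1, -0.4], [-0.7, -0.9], [0.3, 0.8]]
[0.5955 0.0695 0.4011] 22.98
[[5.2, -2.4], [-0.8, -5.2], [-3.2, 0.2], [2.3, 4.0], [-1.6, 2.4]]
[0.5978 0.0667 0.4036] 23.12
[[1.1, 5.6], [2.0, 0.6], [-4.1, -2.1], [-3.5, 3.1], [-1.7, 0.8], [-1.7, 0.6], [-1.4, 2.0], [7.6, -4.9], [1.8, -8.0], [-1.1, -2.9], [4.3, 1.2], [0.5, -0.4]]
btn [-39.8  52.9  80. ] [-42.1  54.5  80. ]
cap top [ 32.  -40.4 100. ] side [ 27.4 -38.5 100. ]
spool [ 18.4 197.2   0. ]
jar [ -24.  -199.3    0. ]
conn [-124.5   -6.9    0. ]
cap [ 27.6 -37.6  88. ]
```

```bash
cat >> h.py <<'E'
BX,BY,YAW=0.598,0.0668,0.4045
MB=R.from_euler('z',YAW).as_matrix()
Q=[0,np.cos(YAW/2),np.sin(YAW/2),0]
def w(x,y,ztip): # box x,y mm ; fingertip world z -> TCP
    p=MB@[x/1e3,y/1e3,0]; return np.array([BX+p[0],BY+p[1],ztip+r.nose_length])
def bf(): return (MB.T@np.array(telemetry.current_wrist_force())).round(2)
def bp():
    p=np.array(telemetry.current_ee_pos())-[BX,BY,0]; q=MB.T@p*1e3; q[2]-=25; return q.round(2)
E
python3 - <<'E'
from h import *
gripper_to(0.0,10)
r.move_to(w(30,-70,.17),Q)
print(telemetry.current_t(),bf(),bp(),telemetry.current_opening(),telemetry.current_joints())
r.move_l(w(30,-70,.11),vel=.12)
for c in ("top","side"):
    im=vision.snapshot(c); cv2.imwrite(f"pics/{c}1.png",cv2.resize(im[100:260,180:360][:,:,::-1],None,fx=3.5,fy=3.5))
print(telemetry.current_t(),bf(),bp(),[ (inv["at"],inv["score"]) for inv in models.mark_of("lever_cap_mid","side")[:1]])
E
```

```text
4.9083 [ 0.45 -1.16  0.15] [ 30.31 -68.93 170.15] 0.0004835130076528972 [-8.31672272e-02  4.12682624e-01  1.38393731e+00  4.31154131e-04
  1.34490177e+00 -4.89103256e-01]
5.6583 [ 0.98 -0.04  0.75] [ 30.78 -70.25 111.15] [([0.6396, 0.0406, 0.0899], 0.55)]
```

View pics/top1.png

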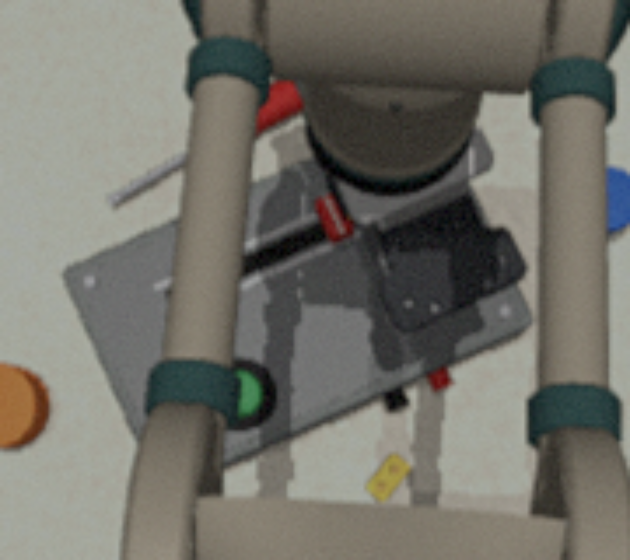

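View pics/side1.png

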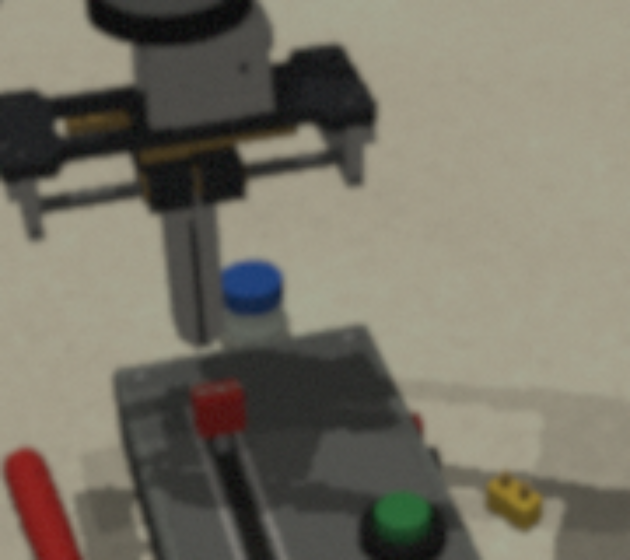

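The fingers are closed, in line behind the cap, and clear of everything. I'll descend and push in 1 mm steps, logging force, through the first click only.

```bash
python3 - <<'E'
from h import *
print(r.move_l(w(30,-70,.076),vel=.08,guard=4)); r.hold(.3)
b=np.mean([bf() for _ in range(3)],0); print(telemetry.current_t(),b,bp())
log=[];peak=0
for y in np.arange(-68,-33,1.0):
    r.move_l(w(30,y,.076),vel=.03)
    f=bf()[1]-b[1]; log.append((y,bp()[1].round(1),round(f,1)))
    peak=min(peak,f)
    if f<-12: print("too hard");break
    if peak<-3.5 and f>-1: print("drop");break
for l in log: print(*l)
print(telemetry.current_t(),bp(),bf()-b)
E
```

```text
False
6.5833 [-0.47  0.36  0.96] [ 30.27 -70.12  76.5 ]
drop
-68.0 -67.9 -0.6
-67.0 -66.9 -0.6
-66.0 -65.9 -0.1
-65.0 -64.9 0.4
-64.0 -63.9 -0.9
-63.0 -62.9 -1.0
-62.0 -61.9 -0.7
-61.0 -61.0 -0.8
-60.0 -59.9 -0.8
-59.0 -58.9 -0.1
-58.0 -57.9 -0.4
-57.0 -56.9 0.2
-56.0 -56.0 -0.6
-55.0 -54.9 -0.5
-54.0 -53.9 -0.3
-53.0 -52.9 -0.1
-52.0 -52.0 -1.2
-51.0 -51.6 -2.6
-50.0 -51.1 -6.0
-49.0 -50.0 -5.6
-48.0 -48.1 -3.4
-47.0 -46.2 -2.7
-46.0 -45.2 -2.0
-45.0 -44.4 -0.4
12.5833 [ 30.03 -44.45  75.94] [-0.47 -0.37 -1.22]
```

```bash
python3 - <<'E'
from h import *
b=[-.47,.36,.96]
log=[];peak=0
for y in np.arange(-44,-21,1.0):
    r.move_l(w(30,y,.076),vel=.03)
    f=bf()[1]-b[1]; log.append((y,bp()[1].round(1),round(f,1)))
    peak=min(peak,f)
    if f<-12: print("too hard");break
    if y>-30 and peak<-3.5 and f>-.8: print("drop");break
for l in log: print(*l)
print(telemetry.current_t(),bp(),bf()-b)
E
```

```text
drop
-44.0 -43.6 -1.3
-43.0 -42.7 -0.8
-42.0 -41.8 -0.5
-41.0 -40.9 -0.4
-40.0 -39.9 -0.2
-39.0 -39.0 0.6
-38.0 -37.9 -0.4
-37.0 -36.9 0.6
-36.0 -35.9 -0.1
-35.0 -34.9 -0.7
-34.0 -34.0 -0.8
-33.0 -33.6 -1.6
-32.0 -33.1 -4.8
-31.0 -31.9 -5.6
-30.0 -30.0 -4.3
-29.0 -28.2 -2.1
-28.0 -27.3 -1.9
-27.0 -26.5 -1.3
-26.0 -25.5 -1.2
-25.0 -24.6 -0.3
17.5833 [ 29.84 -24.64  75.86] [ 0.44 -0.33 -0.75]
```

```bash
python3 - <<'E'
from h import *
b=[-.47,.36,.96]
log=[];peak=0
for y in np.arange(-24,-3.4,1.0):
    r.move_l(w(30,y,.076),vel=.03)
    f=bf()[1]-b[1]; log.append((y,bp()[1].round(1),round(f,1)))
    if f<-12: print("too hard");break
for l in log: print(*l)
r.hold(.3)
print(telemetry.current_t(),bp(),bf()-b)
im=vision.snapshot("side"); cv2.imwrite("pics/side2.png",cv2.resize(im[140:320,180:380][:,:,::-1],None,fx=3.3,fy=3.3))
d=models.mark_of("lever_cap_mid","side")
for i in d[:2]: print(i["score"],MB.T@(np.array(i["at"])-[BX,BY,0])*1e3)
E
```

```text
-24.0 -23.8 -0.9
-23.0 -22.9 -0.6
-22.0 -21.9 -0.6
-21.0 -20.9 -0.4
-20.0 -20.0 0.0
-19.0 -18.9 -0.8
-18.0 -17.9 -0.5
-17.0 -16.9 0.2
-16.0 -16.0 -1.1
-15.0 -15.6 -1.8
-14.0 -15.1 -5.1
-13.0 -13.9 -6.1
-12.0 -12.0 -5.2
-11.0 -10.2 -1.9
-10.0 -9.3 -0.2
-9.0 -8.4 -1.2
-8.0 -7.5 -0.4
-7.0 -6.6 -1.1
-6.0 -5.8 -1.2
-5.0 -4.9 -0.5
-4.0 -3.9 -0.2
23.1333 [30.   -4.01 76.02] [ 0.35 -0.61 -0.64]
0.73 [29.66672212 21.78223125 90.3       ]
```

View pics/side2.png

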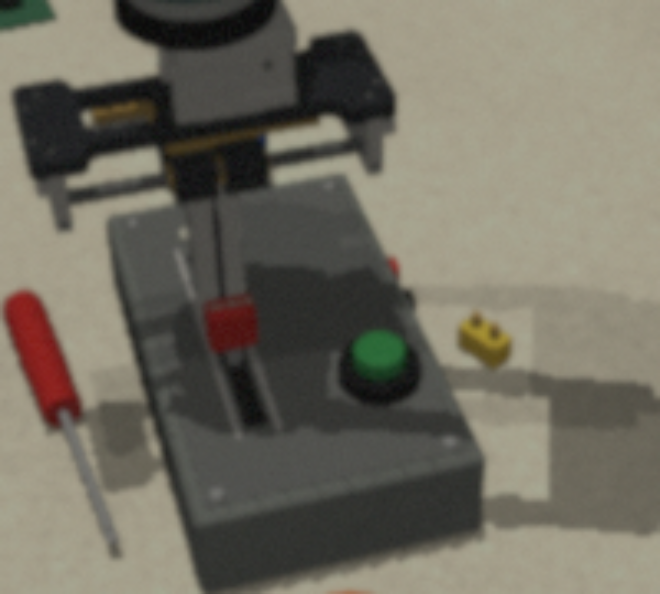

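Third snap is felt, and the cap reads about y=+21 against an expected +20, with no contact force. I'll back off, lift, check again, and go above the button.

```bash
python3 - <<'E'
from h import *
r.move_l(w(30,-18,.076),vel=.08); r.move_l(w(30,-18,.125),vel=.1)
r.move_l(w(-40,54.5,.125),vel=.12); r.hold(.3)
print(telemetry.current_t(),bp(),bf())
for c in ("top","side"):
    im=vision.snapshot(c); cv2.imwrite(f"pics/{c}3.png",cv2.resize(im[110:320,180:380][:,:,::-1],None,fx=2.8,fy=2.8))
    for n in("lever_cap_mid","output_button_top"):
        for i in models.mark_of(n,c)[:1]: print(c,n,i["score"],MB.T@(np.array(i["at"])-[BX,BY,0])*1e3)
E
```

```text
25.4917 [-39.73  54.17 124.84] [-0.21  0.12  0.12]
side lever_cap_mid 0.59 [28.44519685 22.74028971 88.2       ]
side output_button_top 0.51 [-43.90335903  52.95181835  79.        ]
```

View pics/side3.png

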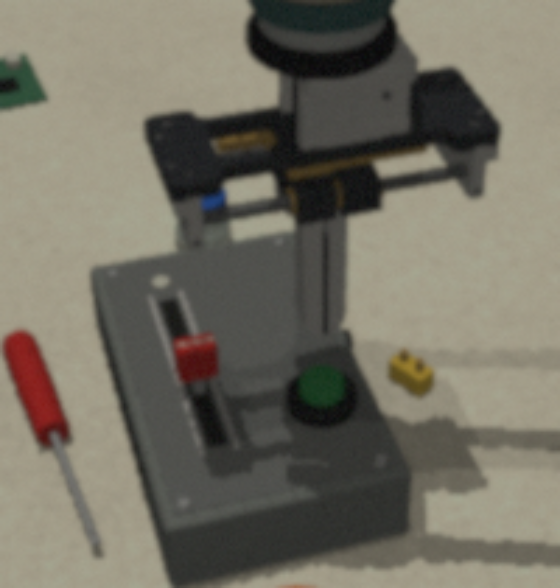

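View pics/top3.png

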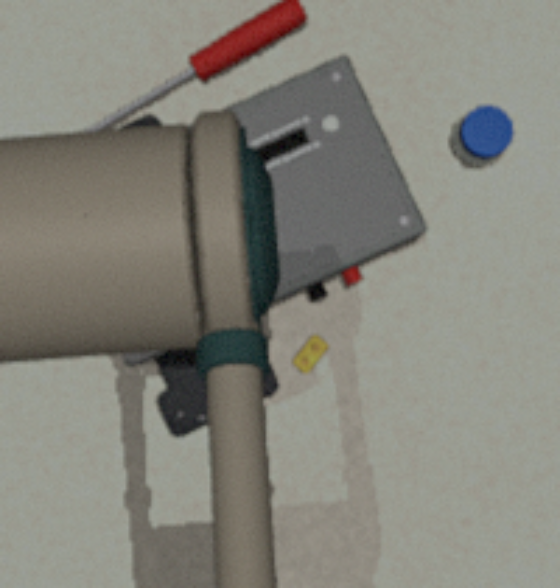

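The lever sits at rest 3 (rest 4 would read about +38), and the fingertip is over the button. Now I'll press with force monitoring.

```bash
python3 - <<'E'
from h import *
r.move_l(w(-40,53.5,.09),vel=.1,guard=3); r.hold(.3)
b=bf(); print(b,bp()); log=[]
for z in np.arange(89,66,-1.0):
    r.move_l(w(-40,53.5,z/1e3),vel=.03)
    f=bf()[2]-b[2]; log.append((z,bp()[2].round(1),round(f,1)))
    if f>14: break
r.hold(.2); print("bottom",bp(),bf()-b)
for l in log: print(*l)
print(telemetry.current_t())
E
```

```text
[-0.12  0.89  0.6 ] [-39.65  53.38  90.57]
bottom [-39.78  53.4   76.03] [-3.19 -1.09 14.97]
89.0 89.0 0.4
88.0 87.9 -0.2
87.0 86.9 -0.9
86.0 85.9 -0.5
85.0 84.9 -0.7
84.0 83.9 -1.4
83.0 82.9 -1.1
82.0 82.2 0.3
81.0 81.2 1.6
80.0 80.1 2.0
79.0 79.1 2.1
78.0 78.1 3.5
77.0 77.1 5.0
76.0 76.3 6.2
75.0 76.1 9.4
74.0 76.0 15.4
30.7917
```

Contact came at about 82 mm, with a hard stop at 76 mm. That is the full 6 mm of travel. I'll release, clear the arm and check.

```bash
python3 - <<'E'
from h import *
r.move_l(w(-40,53.5,.12),vel=.08); r.move_l(w(-40,53.5,.2),vel=.15)
r.move_to([.2,.5,.25],Q); r.hold(.3)
print(telemetry.current_t(),bf())
for c in ("top","side"):
    im=vision.snapshot(c); cv2.imwrite(f"pics/{c}4.png",cv2.resize(im[110:300,170:390][:,:,::-1],None,fx=3,fy=3))
    for n in("lever_cap_mid","output_button_top","spool","jar","connector","screwdriver"):
        for i in models.mark_of(n,c)[:1]: print(c,n,round(i["score"],2),np.round(i["at"],4),(MB.T@(np.array(i["at"])-[BX,BY,0])*1e3).round(1))
E
```

```text
34.4 [0.48 0.48 0.61]
top lever_cap_mid 0.53 [0.6167 0.0947 0.0894] [28.2 18.3 89.4]
top output_button_top 0.65 [0.5359 0.1016 0.0864] [-43.4  56.4  86.4]
top spool 0.9 [0.5337 0.2542 0.0012] [ 14.6 197.6   1.2]
top jar 0.72 [ 0.655  -0.1278  0.0016] [ -24.2 -201.3    1.6]
top connector 0.45 [0.4856 0.012  0.0011] [-124.9   -6.1    1.1]
side lever_cap_mid 0.75 [0.6141 0.0981 0.0917] [27.1 22.4 91.7]
side spool 0.56 [0.5365 0.2567 0.0034] [ 18.2 198.8   3.4]
side jar 0.94 [ 0.6536 -0.1274 -0.0022] [ -25.3 -200.4   -2.2]
side connector 0.7 [ 0.4832  0.0135 -0.0023] [-126.5   -3.8   -2.3]
side screwdriver 0.72 [0.7137 0.1009 0.0022] [119.8 -14.2   2.2]
```

View pics/top4.png

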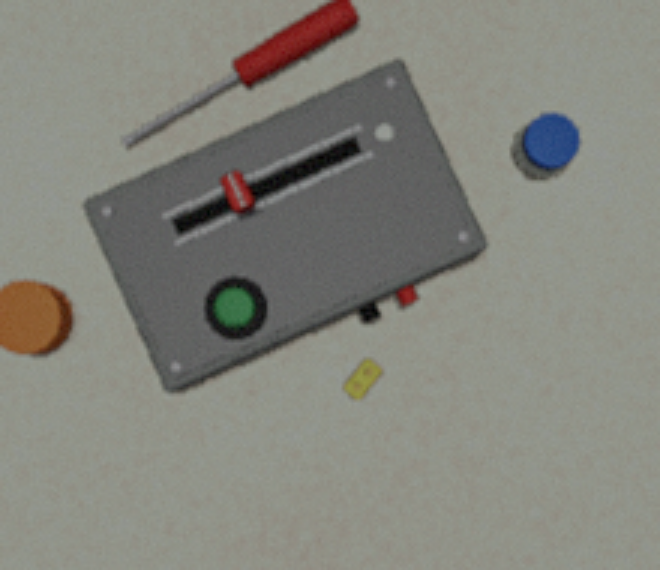

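View pics/side4.png

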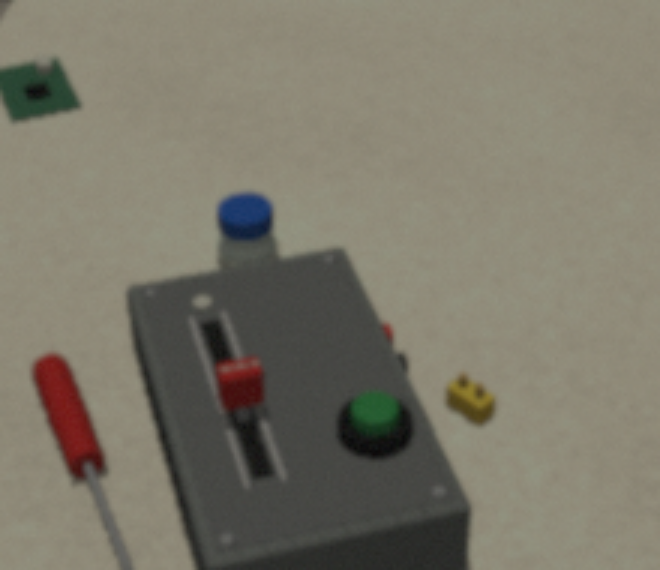

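The final pictures show the cap at about (237,191) in the top zoom, two-thirds along the slot at box y of about 20. The button is up at (235,307), and the loose things have not moved. I'm handing it in.

```bash
python3 - <<'E'
from h import *
r.sign_off(); print(telemetry.current_t())
E
```

```text
the job is handed in; nothing more can be done
the job is handed in; nothing more can be done
```

The lever is set in the third click, the green button was then pressed fully down and came back up, and the job is handed in. The clock read 34.4 s at the last check.

- **Lever:** I pushed it with closed fingertips and felt three clicks, each peaking at about 6 N and then dropping to nothing. I stopped about 2.5 mm past the third crest and backed off. The cap then read box y = 18.3 mm (top camera) and 22.4 mm (side camera), against 20 mm expected. They differ by 4 mm, but the neighbouring rests are 18 mm away.
- **Button:** The fingertips met it at 82 mm height and hit a hard stop at 76 mm, which is the full 6 mm. The press peaked at about 15 N against the stop, more than the 5 N or so that was needed. The side picture shows the button up again; the side network did not report it in that last picture, though the top one did.
- **Loose things:** The spool, jar, connector and screwdriver read within about 4 mm of where they started, which is the measuring error. The top network missed the screwdriver in the last picture, but it is visible there and the side network found it.

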